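# Fit the crank and churn the ice-cream maker

## Task

The ice cream needs its next churn: put the loose crank onto the square shaft in the middle of the ice-cream maker's lid, pushed fully down, and wind it clockwise (seen from above) for at least two full turns. Leave the crank sitting on the shaft, knob up, and leave the other things on the table as they are.

Things in the scene. Friction and masses are not known exactly. Their poses are not given: they have to be found in the camera images.
- crank_hub (a point): Centre of the loose steel crank's hub, half-way up. The hub is a block 42 x 42 x 36 mm high; from its foot a flat arm (22 mm wide, 12 mm thick, underside level with the hub's) runs to an upright round black knob; 119 mm long in all, about 0.12 to 0.27 kg. It lies socket down, knob up, beside the maker. x: along the arm towards the knob, z: up; hub faces square to x and y.
- crank: The same crank; origin at the centre of the hub's underside (18 mm below crank_hub), axes as for crank_hub. The square socket opens here: 21 x 21 mm, 31 mm deep, its sides parallel to the hub's faces.
- crank_grip (a point): Middle of the crank's knob, on the knob's upright axis: 85 mm from the hub's axis along the arm and 34 mm above the hub's underside. The knob is 25 mm in diameter, spans 15 to 53 mm above the hub's underside and spins freely about its own axis. Axes as the crank's.
- shaft_foot (a point): Foot of the upright square shaft in the middle of the maker's lid, 162 mm above the table, on a round 52 mm collar where the hub's underside rests when fully home. Shaft 18 mm square for 20 mm, then tapering over 8 mm to a 7 mm square tip (top 190 mm above the table). x, y square to its flats, z up, turning with it: any of four crank directions fits, within about 10 degrees.
- paddle (a joint): Turn of the square shaft with the paddle on it, in radians: 0 at the start, growing clockwise seen from above. It turns with a steady drag of 0.22 N m (about 3 N at the knob) and stays where it is left. The crank has about 10 degrees of play on it either way.
- maker: Ice-cream maker: round white tub, 188 mm across the grey lid, 150 mm high to the lid's top, heavy and firm on a non-slip foot (cannot shift). Origin at the centre of its underside, z up; a carrying loop reaches 135 mm from the axis along +x. Under the knob's circle nothing on the lid is higher than 154 mm. Two low lugs on the rim, 102 mm from the axis.
- pepper_mill: Bystander: standing glass pepper mill with steel foot and cap, 54 mm across, 174 mm high; origin at the centre of its underside.
- ladle: Bystander: steel ladle lying on the table, 330 mm long, bowl 88 mm wide and 34 mm high towards +x; origin at mid-length on the table.
- spatula: Bystander: yellow silicone spatula lying on the table, 258 mm long, blade 54 mm wide towards +x, up to 16 mm high; origin near mid-length on the table.
- roll_holder: Bystander: chrome toilet roll holder standing on its 68 mm round wall plate, 82 mm high, its bar reaching 145 mm along +x; origin under the plate's centre.
- bowl: Bystander: white dessert bowl, 124 mm across, 55 mm high; origin at the centre of its underside.

How it is judged:
On the way, in this order (a step that is already met when the one before it is completed fails the run):
1. the crank is fully down on the square shaft (z of crank_hub in the frame of shaft_foot below 0.022 m and horizontal distance between crank_hub and shaft_foot below 0.008 m and angle between crank_hub's own z axis and vertical below 0.15 rad and not (value of joint paddle above 3 rad)), for 0.2 s.
2. wound one full turn clockwise with the crank on the shaft (z of crank_hub in the frame of shaft_foot below 0.022 m and horizontal distance between crank_hub and shaft_foot below 0.008 m and angle between crank_hub's own z axis and vertical below 0.15 rad and value of joint paddle above 5.85 rad).
3. wound two full turns clockwise with the crank on the shaft (z of crank_hub in the frame of shaft_foot below 0.022 m and horizontal distance between crank_hub and shaft_foot below 0.008 m and angle between crank_hub's own z axis and vertical below 0.15 rad and value of joint paddle above 12.1 rad).
At the end, for the whole second after the job is handed in: The crank sits fully home on the square shaft (hub's underside within 4 mm of the collar, axes within 8 mm, upright within 0.15 rad), at rest, and the shaft has been wound at least two full turns clockwise since the start (12.1 rad or more: up to 27 degrees short, for the socket's play) (all of step 3 and linear speed of crank below 0.02 m/s); the robot touches nothing.
It fails at once if the pepper mill is knocked over (angle between pepper_mill's own z axis and vertical above 0.5 rad).
It fails at once if another thing on the table is moved by more than 4 cm (distance of any of pepper_mill, ladle, spatula, roll_holder, bowl from where it was at the start of the episode above 0.04 m).
It also fails if it takes over 72 s, if anything falls off the work surface, if the arm or the gripper's body presses on something with over 40 N, if the wrist force passes 120 N, or if a joint passes its speed limit or range.

## Robot

A 6-joint arm with a two-finger parallel gripper is mounted at the origin on the work surface. World frame = base frame: x ahead of the robot, y to its left, z up, the work surface at z = 0. Lengths are in m, angles in rad, forces in N, time in s.
With the tool pointing down it reaches from about 0.25 to 0.8 m from the base axis. Payload 3.9 kg.
Tool frame: the origin (TCP) lies midway between the tips of the shut fingers; the grasp point (between the pads) lies 19 mm behind it; z points along the fingers, y is the line along which they close (so a half turn about z gives the same grasp; the last joint's range is limited). The gripper opens to 85 mm and grips with 20 to 120 N. Pads are 22 mm wide; open, the fingers measure 114 mm over their backs; the gripper's body (76 mm by 85 mm) begins 54 mm behind the grasp point. The pads swing forward as they close: fully open they stand 13 mm farther back than shut.
Start: joints at [-1.1, 0.26, -0.138, 1.173, 0, 1.571], TCP at [0.238, -0.468, 0.231] pointing down, gripper open.
Joint ranges: [-2.78, 2.78], [-0.83, 1.72], [-1.28, 1.37], [-1.9, 2.12], [-1.57, 1.48], [-3.14, 3.14]. Speed limits (rad/s): [2.57, 2.57, 3.14, 3.14, 3.14, 3.14].

## Interface

Orientations are given as a rotation vector (axis times angle).
In Python, from bench import arm, eyes, workorder, spotter gives the robot as it stands. The module is installed in compiled form; this text tells all that it offers.
- The arm moves only by the tool jog_arm, never from a script. Its argument "deltas" is a list of rows, each a list of 7 numbers: the shift along the tool's x, y, z in cm, then the turn, a rotation vector about the tool's x, y, z in degrees, then the opening, from 0 (shut) to 1 (fully open). In form: [[tx, ty, tz, ax, ay, az, jaw], ...]. A call has 1 to 20 rows; each row is the pose to reach, as a shift and turn from the pose commanded when the call began, along the tool's axes at that moment; what a row does not reach only later rows make up. A row lasts 1/12 s, in which the tool goes at most 41.7 mm and 7.16 degrees, less where a joint would pass 70% of its speed; a pose out of reach is approached as far as the arm can. A call with a gripper value outside its range is refused whole. The fingers move at their own pace and stop on an object; the grip force is fixed at half the most. Time passes only in rows, so rows that repeat a pose let the fingers close. It gives the time, the measured TCP pose, the force, the opening and the grip force at its end, in the units of the state.
- arm.observe(): the state, without advancing time (a new reading comes with each control period).
- eyes.capture(name): name is "scene" or "side" or "wrist"; returns a dict with "img" (420x560x3 uint8, red, green, blue), "vfov" (degrees; the focal length in pixels is half the picture's height over the tangent of half this angle, whatever the lens; pixels are square), "cx", "cy" (the principal point, pixels), "k1" (the pictures are not rectified: a ray, as slopes to the right and down, at radius r is drawn at 1 + k1 r^2 times it, then the intrinsics apply), "pose" (4x4, takes a point from camera to world coordinates). Camera axes: x right, y up, looking along -z (the intrinsics and any distortion apply to the point x, -y, -z); pixel columns grow to the right and rows downward; lengths in m; the calibration is good to about 2 mm. A picture is of the moment at which its call begins. There is no depth.
- workorder.sign_off(): hands the job in; it is judged then, once.
Trained networks look in the newest picture that a camera, given by its name, has taken for a name from the list of things; names that differ only in an ending like _2 or _b are one class to them, and where a whole thing is asked for, a point or a joint stands for the part that bears it (a point fixed in the world has none). Each returns a list of dicts, best first, with "score" (0 to 1); they miss things now and then, are a little off and sometimes report something else, mostly with a low value. They report only what shows in the picture. A call takes as long as a camera call.
- spotter.spot_in(target, camera): "box" ([centre column, centre row, width, height] in pixels, round what is visible of it).
- spotter.trace(target, camera): "region" (420x560 bool, what is visible of it) and "box" ([centre column, centre row, width, height] in pixels, round what is visible of it).
The state is a dict: "time": time; "joint_positions": joint angles; "dq": joint speeds; "effort": joint torques, N m; "ee_pos": TCP position; "tcp_rot": TCP orientation; "force": force on the tool from outside, world axes, zero at the start; "ft_torque": the same for the moment, N m; "gripper_width": finger opening in m; "finger_force": force on a finger pad.
Only numpy, scipy, OpenCV 4.12 (cv2) and the standard library are available. Lean on these libraries where they do the work, as an engineer would, in place of code of your own. Each camera call takes 0.05 s, during which the arm holds its last target. There are 200 camera calls.

## Working session

There is one attempt and no reset: what is moved stays moved. The work goes in short steps, Python scripts to look and compute and a tool call to move; the robot and the scene stay as the last step left them, time stands still between calls to the robot, and variables do not carry over. Pictures are saved under pics/ and viewed, at most 10 in all, crops included, and the job is handed in when it is done.

Besides the shell and the picture viewer there is one more tool, called after "Request:" by a JSON object that holds its "api" and its "payload". jog_arm: Moves the arm, as the interface text tells. Its arguments: {"type":"object","properties":{"deltas":{"type":"array"}},"required":["deltas"]}

```bash
mkdir -p pics; cat > h.py <<'E'
import numpy as np, cv2
from bench import arm, eyes, workorder, spotter
from scipy.spatial.transform import Rotation as R
def cap(n,save=None):
    c=eyes.capture(n)
    if save: cv2.imwrite('pics/'+save,c['img'][:,:,::-1])
    return c
def K(c):
    f=c['img'].shape[0]/2/np.tan(np.radians(c['vfov'])/2); return f
def ray(c,u,v):
    f=K(c); d=np.array([(u-c['cx'])/f,(v-c['cy'])/f]); s=d.copy()
    for _ in range(30): s=d/(1+c['k1']*(s@s))
    P=np.array(c['pose']); return P[:3,3],P[:3,:3]@np.array([s[0],-s[1],-1])
def onz(c,u,v,z):
    o,d=ray(c,u,v); return o+d*(z-o[2])/d[2]
def proj(c,p):
    P=np.array(c['pose']); q=P[:3,:3].T@(np.asarray(p)-P[:3,3]); s=np.array([q[0],-q[1]])/-q[2]
    s=s*(1+c['k1']*(s@s)); return s*K(c)+[c['cx'],c['cy']]
E
python3 - <<'E'
from h import *
np.set_printoptions(precision=3,suppress=True)
print(arm.observe())
ims=[]
for n in ['scene','side']:
    c=cap(n,n+'0.png'); print(n,c['vfov'],c['cx'],c['cy'],c['k1']);print(np.array(c['pose']))
    for t in ['crank','crank_grip','paddle','maker','pepper_mill','ladle','spatula','roll_holder','bowl']:
        print(t,[(round(r['score'],2),np.round(r['box'])) for r in spotter.spot_in(t,n)[:2]])
E
```

```text
{'time': 0.0, 'joint_positions': array([-1.1  ,  0.261, -0.139,  1.173,  0.   ,  1.571]), 'dq': array([-0.   ,  0.   , -0.   ,  0.   , -0.   ,  0.001]), 'effort': array([ -0.003, -40.567,  25.392,   0.019,  -0.   ,   0.   ]), 'ee_pos': array([ 0.238, -0.467,  0.23 ]), 'tcp_rot': array([-3.053, -0.732,  0.001]), 'force': array([-0.796, -0.506,  1.64 ]), 'ft_torque': array([ 0.021, -0.043, -0.01 ]), 'finger_force': 0.0, 'gripper_width': 0.08527888182882991}
scene 48.192321435908454 278.6506850983017 215.1736156177299 0.02338447502062867
[[-0.446 -0.775  0.448  1.186]
 [ 0.895 -0.379  0.235  0.262]
 [-0.013  0.506  0.863  1.348]
 [ 0.     0.     0.     1.   ]]
crank [(0.79, array([412., 254.,  42.,  20.]))]
crank_grip [(0.76, array([414., 257.,  46.,  23.]))]
paddle [(0.71, array([322., 242.,  16.,  14.]))]
maker [(0.97, array([318., 258.,  72.,  87.]))]
pepper_mill [(0.66, array([235., 169.,  19.,  34.]))]
ladle [(0.86, array([153., 165.,  66.,  54.]))]
spatula [(0.66, array([443., 314.,  38.,  82.]))]
roll_holder [(0.98, array([179., 220.,  28.,  56.])), (0.28, array([411., 256.,  49.
[... 180 characters left out ...]
6
[[-0.815  0.451 -0.363  0.015]
 [-0.579 -0.637  0.509  0.688]
 [-0.002  0.625  0.781  1.239]
 [ 0.     0.     0.     1.   ]]
crank [(0.63, array([226., 346.,  19.,  48.])), (0.47, array([357., 181.,  19.,  43.]))]
crank_grip [(0.83, array([227., 347.,  20.,  51.]))]
paddle [(0.81, array([234., 218.,  17.,  17.]))]
maker [(0.85, array([230., 234.,  88.,  92.]))]
pepper_mill [(0.81, array([358., 181.,  18.,  46.]))]
ladle [(0.84, array([378., 128.,  68.,  49.]))]
spatula [(0.78, array([149., 365.,  82.,  68.])), (0.69, array([360., 182.,  22.,  44.]))]
roll_holder [(0.66, array([310., 143.,  51.,  32.])), (0.61, array([230., 233.,  87.,  88.]))]
bowl [(0.79, array([161., 278.,  45.,  46.]))]
```

```bash
python3 - <<'E'
from h import *
a=cv2.imread('pics/scene0.png')[130:380,100:480]; b=cv2.imread('pics/side0.png')[100:420,100:450]
b=cv2.resize(b,(380,int(320*380/350)))
cv2.imwrite('pics/s1.png',cv2.resize(np.vstack([a[:, :]]),(760,500),interpolation=cv2.INTER_CUBIC))
c=cap('scene');s=cap('side')
np.set_printoptions(precision=3,suppress=True)
print('crank',onz(c,412,254,.02),onz(s,226.5,346,.02)); print('shaft',onz(c,322,242,.175),onz(s,234,218,.175))
for n,p,q,z in [('mill',(235,169),(358,181),.09),('ladle',(153,165),(378,128),.01),('spat',(443,314),(149,365),.005),('roll',(179,220),(310,143),.04),('bowl',(370,320),(161,278),.027),('maker',(318,258),(230,234),.08)]:
    print(n,onz(c,*p,z),onz(s,*q,z))
E
```

```text
crank [0.44  0.335 0.02 ] [0.439 0.333 0.02 ]
shaft [0.602 0.09  0.175] [0.594 0.091 0.175]
mill [ 0.439 -0.289  0.09 ] [ 0.424 -0.281  0.09 ]
ladle [ 0.503 -0.593  0.01 ] [ 0.52  -0.606  0.01 ]
spat [0.578 0.478 0.005] [0.57  0.48  0.005]
roll [ 0.664 -0.374  0.04 ] [ 0.658 -0.378  0.04 ]
bowl [0.697 0.293 0.027] [0.708 0.286 0.027]
maker [0.608 0.087 0.08 ] [0.619 0.089 0.08 ]
```

View pics/s1.png

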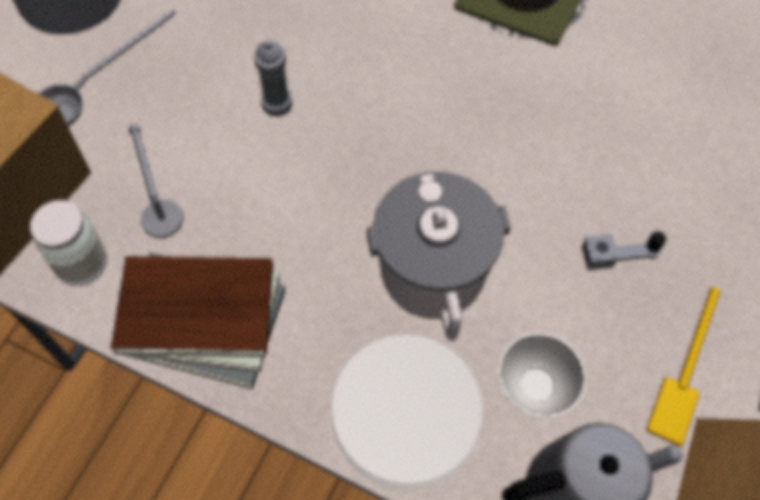

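View pics/side0.png

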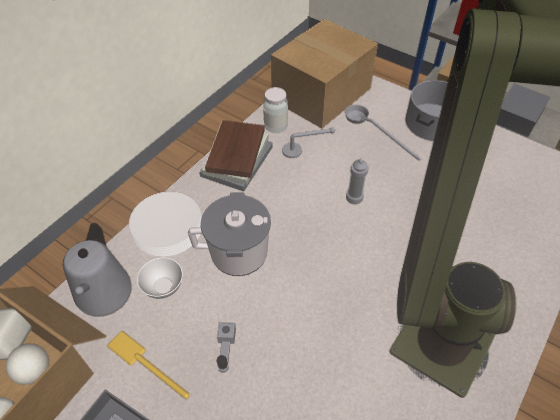

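```bash
cat >> h.py <<'E'
np.set_printoptions(precision=4,suppress=True)
def tri(obs):
    A=np.zeros((3,3));b=np.zeros(3)
    for c,u,v in obs:
        o,d=ray(c,u,v);d=d/np.linalg.norm(d);M=np.eye(3)-np.outer(d,d);A+=M;b+=M@o
    return np.linalg.solve(A,b)
def delta(pos,yaw,frm=None):
    """shift cm & turn deg (tool axes) to reach tool-down pose"""
    s=arm.observe(); p,r=(s['ee_pos'],R.from_rotvec(s['tcp_rot'])) if frm is None else frm
    T=R.from_euler('z',yaw)*R.from_euler('x',np.pi)
    return r.inv().apply(np.array(pos)-p)*100, np.degrees((r.inv()*T).as_rotvec())
E
python3 - <<'E'
from h import *
c=cap('scene');s=cap('side')
h=[onz(c,400,255,.02),onz(s,226,331,.02)];k=[onz(c,427.5,250.5,.045),onz(s,222,362,.045)]
print(h,k); H=np.mean(h,0);Kn=np.mean(k,0);d=Kn-H;print(np.linalg.norm(d[:2]),np.degrees(np.arctan2(d[1],d[0])))
for y in (0,): print(delta([.40,.30,.30],np.radians(0)),delta([.30,-.1,.30],np.radians(0)))
for t in ('crank','paddle','maker'):
  for n,cc in(('scene',c),('side',s)):
    r=spotter.trace(t,n)
    if r:
      m=r[0]['region'];vu=np.argwhere(m);print(t,n,r[0]['score'],vu.mean(0)[::-1],vu.min(0)[::-1],vu.max(0)[::-1])
w=cap('wrist');print(w['vfov'],w['cx'],w['cy'],w['k1']);P=np.array(w['pose']);r=R.from_rotvec(arm.observe()['tcp_rot']);print(r.inv().apply(P[:3,3]-arm.observe()['ee_pos']),r.as_matrix().T@P[:3,:3])
E
```

```text
[array([0.4594, 0.3027, 0.02  ]), array([0.4659, 0.3022, 0.02  ])] [array([0.4217, 0.3718, 0.045 ]), array([0.4134, 0.3785, 0.045 ])]
0.08555704470923163 121.8201558218777
(array([ 49.2558, -61.0917,  -6.8686]), array([-0.0008,  0.0009, 26.9735])) (array([ 22.2005, -29.9788,  -6.8688]), array([-0.0008,  0.0009, 26.9735]))
crank side 0.63 [224.8309 343.2855] [216 321] [236 372]
paddle scene 0.71 [319.4061 242.2096] [311 235] [328 250]
paddle side 0.57 [234.9843 218.4606] [226 211] [244 226]
maker scene 0.87 [318.1238 252.4595] [284 217] [354 300]
maker side 0.69 [224.7537 343.6217] [217 322] [235 373]
61.74254517847006 274.9041375024063 207.3996910945996 -0.06652668876536244
[ 0.0674  0.0007 -0.1446] [[ 0.0009  0.9628  0.2701]
 [ 1.     -0.0009  0.0001]
 [ 0.0003  0.2701 -0.9628]]
```

```bash
python3 - <<'E'
from h import *
print(delta([.598,.09,.38],np.radians(-58)))
E
```

```text
(array([ 57.3774, -33.3965, -14.8716]), array([ 0.0014,  0.0015, 84.9737]))
```

Request:
{"api": "jog_arm", "payload": {"deltas": [[0,0,-4,0,0,7,1],[0,0,-8,0,0,14,1],[2,-1,-12,0,0,21,1],[5,-3,-15,0,0,28,1],[57.4,-33.4,-15,0,0,85,1],[57.4,-33.4,-15,0,0,85,1],[57.4,-33.4,-15,0,0,85,1],[57.4,-33.4,-15,0,0,85,1],[57.4,-33.4,-15,0,0,85,1],[57.4,-33.4,-15,0,0,85,1],[57.4,-33.4,-15,0,0,85,1],[57.4,-33.4,-15,0,0,85,1],[57.4,-33.4,-15,0,0,85,1],[57.4,-33.4,-15,0,0,85,1],[57.4,-33.4,-15,0,0,85,1],[57.4,-33.4,-15,0,0,85,1],[57.4,-33.4,-15,0,0,85,1],[57.4,-33.4,-15,0,0,85,1],[57.4,-33.4,-15,0,0,85,1],[57.4,-33.4,-15,0,0,85,1]]}}

```text
time: 3.22
ee_pos: [0.2121, -0.2894, 0.3801]
tcp_rot: [-2.75, 1.45, -0.026]
force: [0.5, -0.7, 0.6]
gripper_width: 0.0853
finger_force: 0.0
```

```bash
python3 - <<'E'
from h import *
s=arm.observe();print(s['time'],s['ee_pos'],delta([.598,.09,.38],np.radians(-58)),s['joint_positions'])
w=cap('wrist','w1.png')
for z in(.162,.19): print(proj(w,[.598,.09,z]))
for t in('paddle','maker'):print(t,[(r['score'],r['box']) for r in spotter.spot_in(t,'wrist')])
cv2.imwrite('pics/w1b.png',cv2.resize(w['img'][:,:,::-1],(800,600),interpolation=cv2.INTER_CUBIC))
E
```

```text
3.2167 [ 0.2121 -0.2894  0.3801] (array([ -9.4857, -53.2455,   1.9648]), array([-2.0942,  0.0724,  2.4168])) [-0.9711 -0.053  -0.115   1.5094  0.0366  3.1406]
[-124.3847  248.2855]
[-145.1062  256.3661]
paddle []
maker [(0.84, [8.1, 216.6, 11.8, 60.2])]
```

View pics/w1b.png

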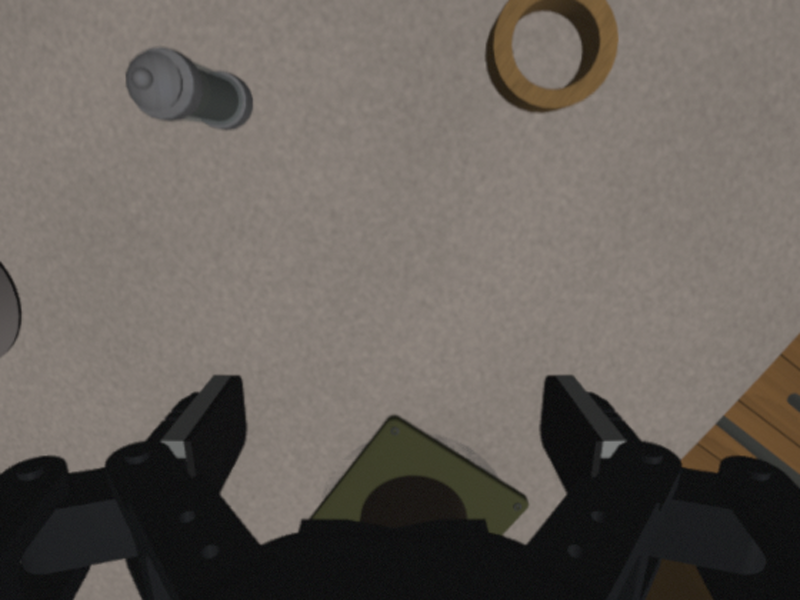

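The wrist view shows the mill at (190,90), the lid's edge at the left; the wrist joint hit its limit (q6 = 180° + q1 − yaw), so I turn the other way.

```bash
python3 - <<'E'
from h import *
print(delta([.598,.09,.36],np.radians(100)))
E
```

```text
(array([ -9.4659, -53.1399,   3.9694]), array([  -0.6149,   -2.8469, -155.4905]))
```

Request:
{"api": "jog_arm", "payload": {"deltas": [[0,-4,0,0,0,-7,1],[-1,-8,0,0,0,-14,1],[-2,-12,0,0,0,-21,1],[-2,-16,1,0,0,-28,1],[-3,-19,1,0,0,-35,1],[-4,-22,1,0,0,-42,1],[-4,-25,1,0,0,-49,1],[-5,-28,2,0,0,-56,1],[-5,-31,2,0,0,-63,1],[-6,-34,2,0,0,-70,1],[-6,-37,2,0,0,-77,1],[-7,-40,3,0,0,-84,1],[-7,-43,3,0,0,-91,1],[-8,-46,3,0,0,-98,1],[-8,-49,4,0,0,-105,1],[-9,-51,4,0,0,-112,1],[-9.5,-53,4,0,-1,-119,1],[-9.5,-53,4,0,-1,-126,1],[-9.5,-53,4,0,-2,-133,1],[-9.5,-53,4,0,-2,-140,1]]}}

```text
time: 5.03
ee_pos: [0.5978, 0.0904, 0.3577]
tcp_rot: [-2.31, -2.115, -0.017]
force: [0.5, 0.1, -0.4]
gripper_width: 0.0853
finger_force: 0.0
```

```bash
python3 - <<'E'
from h import *
print(arm.observe()['ee_pos'],arm.observe()['joint_positions'],delta([.598,.09,.36],np.radians(100)))
E
```

```text
[0.5978 0.0904 0.3577] [0.1427 0.3917 0.3812 1.5569 0.0141 1.8018] (array([-0.037 ,  0.0265, -0.2256]), array([  0.1183,  -0.8233, -15.0606]))
```

```bash
python3 - <<'E'
from h import *
w=cap('wrist','w2.png')
for z in(.162,.19): print(proj(w,[.598,.09,z]))
for t in('paddle','maker'):print(t,[(r['score'],r['box']) for r in spotter.spot_in(t,'wrist')])
u,v=proj(w,[.598,.09,.18]).astype(int)
cr=w['img'][max(v-75,0):v+75,u-100:u+100,::-1];print(u-100,max(v-75,0),cr.shape)
cv2.imwrite('pics/w2b.png',cv2.resize(cr,None,fx=4,fy=4,interpolation=cv2.INTER_CUBIC))
E
```

```text
[275.7054 183.1967]
[275.7674 189.0157]
paddle [(0.91, [276.9, 192.0, 50.7, 48.8])]
maker []
175 111 (150, 200, 3)
```

View pics/w2b.png

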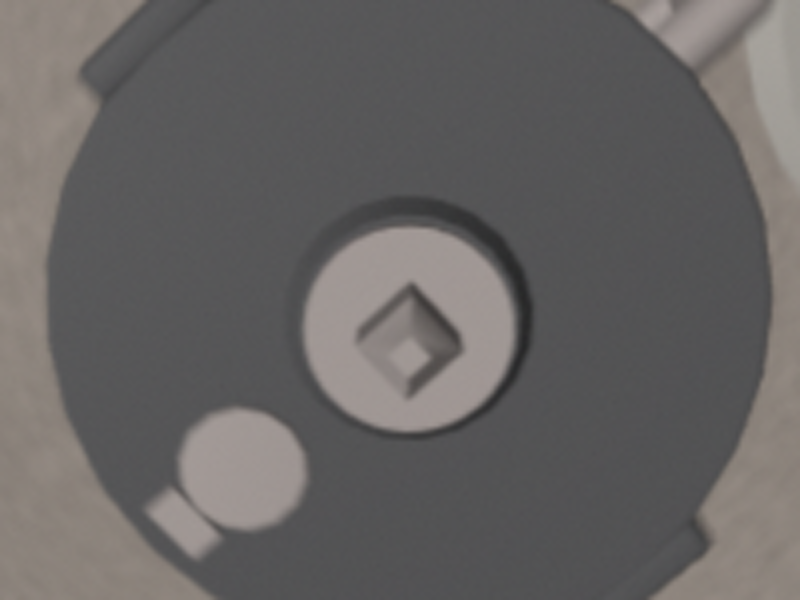

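Collar centre is at crop (410,330), i.e. pixel (277.5,193.5); the shaft tip at crop (410,355); shaft corners at crop (411,283), (356,338), (464,345), (407,400).

```bash
python3 - <<'E'
from h import *
w=eyes.capture('wrist')
g=lambda x,y,z:onz(w,175+x/4,111+y/4,z)
print('collar',g(410,330,.162),'tip',g(410,355,.19))
P=[g(356,338,.182),g(464,345,.182),g(407,400,.182),g(411,283,.182)]
print(P, np.mean(P[:3],0))
for a,b in((0,1),(2,3),(0,2),(2,1)):
    d=P[b]-P[a];print(np.linalg.norm(d[:2]),np.degrees(np.arctan2(d[1],d[0]))%90)
# tip edges
T=[g(*q,.19) for q in((387,354),(410,338),(432,357),(408,376))]
for i in range(4):
    d=T[(i+1)%4]-T[i];print('t',np.linalg.norm(d[:2]),np.degrees(np.arctan2(d[1],d[0]))%90)
print(delta([.4625,.3025,.25],np.radians(122)))
E
```

```text
collar [0.5984 0.0786 0.162 ] tip [0.5982 0.0789 0.19  ]
[array([0.5858, 0.0823, 0.182 ]), array([0.611 , 0.0782, 0.182 ]), array([0.5963, 0.0661, 0.182 ]), array([0.5999, 0.0941, 0.182 ])] [0.5977 0.0755 0.182 ]
0.025456868995480768 80.60071838640455
0.028245663744163242 82.60218782763003
0.019300749646194843 32.875053146610476
0.0189616802948883 39.46590542461414
t 0.0064862864839963 29.941018962450027
t 0.006764222699928628 42.93348368379748
t 0.0071222258546608935 33.70389952115252
t 0.007115637385705771 37.20872143681568
(array([ 19.7205, -15.5024,  11.1411]), array([  0.3566,  -0.7829, -37.6609]))
```

```bash
python3 - <<'E'
from h import *
c=cap('scene');s=cap('side');w=cap('wrist')
print(proj(c,[.598,.079,.162]),proj(s,[.598,.079,.162]),proj(w,[.598,.079,.162]))
def collar(im,u,v,r):
    g=im[v-r:v+r,u-r:u+r].min(2);m=(g>g.mean()+0.6*g.std()).astype(np.uint8)
    n,l,st,ce=cv2.connectedComponentsWithStats(m);i=1+np.argmin(np.hypot(*(ce[1:]-r).T)-st[1:,4]*.02)
    return ce[i]+[u-r,v-r],st[i]
print(collar(c['img'],320,242,12),collar(s['img'],235,218,14))
a=cv2.resize(c['img'][222:262,300:340,::-1],(380,380),interpolation=cv2.INTER_CUBIC);b=cv2.resize(s['img'][198:238,215:255,::-1],(380,380),interpolation=cv2.INTER_CUBIC)
cv2.imwrite('pics/cmp.png',np.hstack([a,b]))
E
```

```text
[318.6355 241.4675] [235.979  217.2636] [277.2712 192.2745]
(array([319.2097, 241.4355]), array([  3,   3,  18,  17, 186], dtype=int32)) (array([235.1836, 218.3768]), array([  5,   7,  19,  16, 207], dtype=int32))
```

View pics/cmp.png

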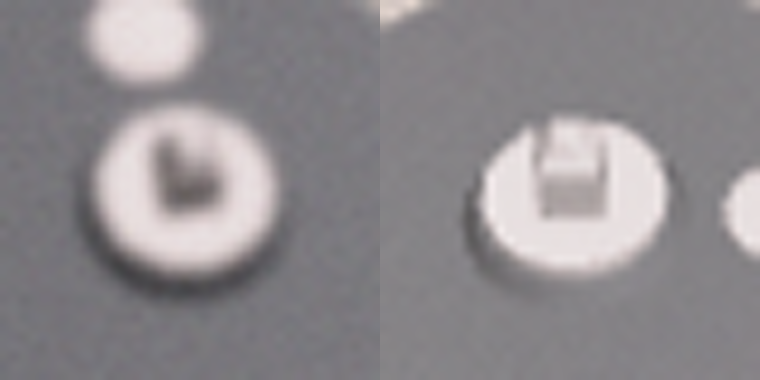

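Collar seen at (319.5,241.7) scene and (235,218.2) side, agreeing within a pixel with (0.598, 0.079). Shaft angle ≈36° mod 90, so crank direction 126° fits. Now over the crank.

Request:
{"api": "jog_arm", "payload": {"deltas": [[3,-2,0,0,0,-7,1],[6,-5,0,0,0,-14,1],[9,-7,1,0,0,-21,1],[12,-9,3,0,0,-28,1],[15,-12,6,0.4,-0.8,-35,1],[18,-14,9,0.4,-0.8,-37.7,1],[19.7,-15.5,11,0.4,-0.8,-37.7,1],[19.7,-15.5,11,0.4,-0.8,-37.7,1],[19.7,-15.5,11,0.4,-0.8,-37.7,1],[19.7,-15.5,11,0.4,-0.8,-37.7,1]]}}

```text
time: 6.22
ee_pos: [0.4621, 0.3012, 0.2524]
tcp_rot: [1.519, 2.749, -0.001]
force: [-0.1, 0.7, -0.4]
gripper_width: 0.0852
finger_force: 0.0
```

```bash
python3 - <<'E'
from h import *
print(arm.observe()['ee_pos'],delta([.4625,.3025,.25],np.radians(122)))
w=cap('wrist','w3.png')
for p in([.4625,.3025,.036],[.417,.375,.053]): print(proj(w,p))
for t in('crank','crank_grip'):print(t,[(r['score'],r['box']) for r in spotter.spot_in(t,'wrist')])
u,v=proj(w,[.44,.34,.03]).astype(int);print(u-100,v-75)
cv2.imwrite('pics/w3b.png',cv2.resize(w['img'][max(v-75,0):v+75,u-100:u+100,::-1],None,fx=4,fy=4,interpolation=cv2.INTER_CUBIC))
E
```

```text
[0.4621 0.3012 0.2524] (array([0.0911, 0.1051, 0.2359]), array([0.0052, 0.0591, 0.147 ]))
[276.9067 175.6296]
[277.2704  88.8448]
crank [(0.76, [276.9, 137.7, 43.3, 119.2])]
crank_grip [(0.58, [276.8, 137.3, 39.7, 120.1])]
177 57
```

View pics/w3b.png

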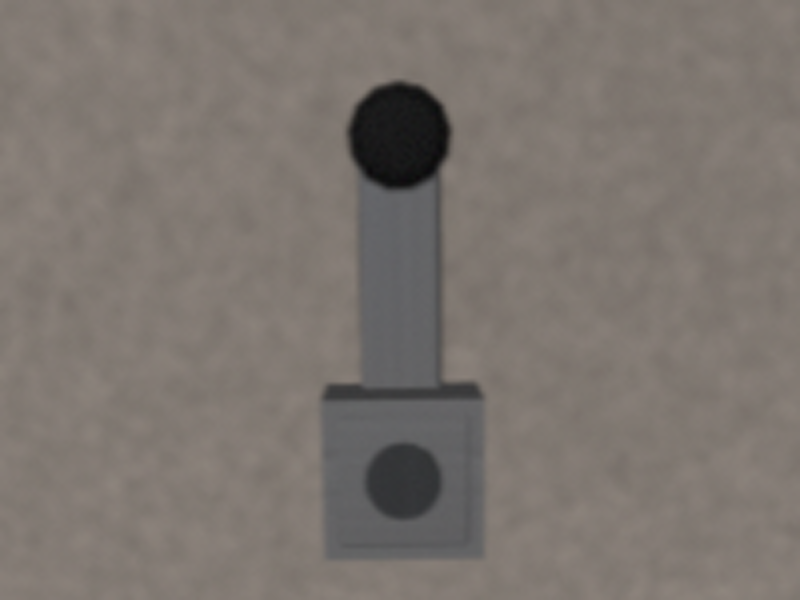

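Hub top centre at crop (403,479), i.e. pixel (277.8,176.8); knob top at crop (399,135), i.e. (276.8,90.8); both as predicted within 2 px.

```bash
python3 - <<'E'
from h import *
w=cap('wrist')
H=onz(w,277.8,176.7,.036);k=onz(w,276.8,90.8,.053);d=k-H;a=np.arctan2(d[1],d[0])
print(H,k,np.linalg.norm(d[:2]),np.degrees(a))
g=lambda x,y,z:onz(w,177+x/4,57+y/4,z)
e=g(484,479,.036)-g(323,479,.036);print('width',np.linalg.norm(e),np.degrees(np.arctan2(e[1],e[0]))+90)
e=g(485,558,.036)-g(325,558,.036);print('bottom',np.degrees(np.arctan2(e[1],e[0]))+90)
print(arm.observe()['joint_positions'],delta([H[0],H[1],.006],np.radians(122)))
E
```

```text
[0.4659 0.3019 0.036 ] [0.4195 0.3734 0.053 ] 0.08521523507371276 122.94792427601209
width 0.04207257599111185 122.06094140799806
bottom 122.0491708654267
[ 0.576   0.2978 -0.0275  1.2432 -0.0006  1.5879] (array([-0.0202,  0.2052, 24.7251]), array([0.1366, 0.0341, 0.0269]))
```

Request:
{"api": "jog_arm", "payload": {"deltas": [[0,0.2,4,0,0,-0.4,1],[0,0.2,8,0,0,-0.4,1],[0,0.2,12,0,0,-0.4,1],[0,0.2,16,0,0,-0.4,1],[0,0.2,19,0,0,-0.4,1],[0,0.2,22,0,0,-0.4,1],[0,0.2,24,0,0,-0.4,1],[0,0.2,24.9,0,0,-0.4,1],[0,0.2,24.9,0,0,-0.4,1],[0,0.2,24.9,0,0,-0.4,0.3],[0,0.2,24.9,0,0,-0.4,0.3],[0,0.2,24.9,0,0,-0.4,0.3],[0,0.2,24.9,0,0,-0.4,0.3],[0,0.2,24.9,0,0,-0.4,0.3],[0,0.2,24.9,0,0,-0.4,0.3],[0,0.2,24.9,0,0,-0.4,0.3]]}}

```text
time: 7.75
ee_pos: [0.4651, 0.3031, 0.0048]
tcp_rot: [1.509, 2.753, 0.004]
force: [0.1, -0.5, 5.5]
gripper_width: 0.0409
finger_force: 62.0
```

```bash
python3 - <<'E'
from h import *
s=arm.observe();print(s['ee_pos'],s['force'],s['joint_positions'],delta([.465,.3015,.006],np.radians(122.5)))
E
```

```text
[0.4651 0.3031 0.0048] [ 0.0633 -0.5076  5.506 ] [ 0.5781  0.4992 -0.4203  0.6478 -0.0007  1.5806] (array([-0.1358, -0.0929, -0.1244]), array([0.2015, 0.0395, 0.0605]))
```

```bash
python3 - <<'E'
from h import *
print(delta([.598,.079,.24],np.radians(126.5)))
E
```

```text
(array([-26.0627,  -0.7758, -23.509 ]), array([ 0.2   ,  0.0465, -3.9395]))
```

Request:
{"api": "jog_arm", "payload": {"deltas": [[0,0,-3,0,0,0,0.3],[0,0,-6,0,0,0,0.3],[0,0,-9,0,0,0,0.3],[0,0,-12,0,0,0,0.3],[0,0,-15,0,0,0,0.3],[0,0,-18,0,0,0,0.3],[0,0,-21,0,0,0,0.3],[0,0,-23.5,0,0,0,0.3],[0,0,-23.5,0,0,0,0.3],[0,0,-23.5,0,0,0,0.3]]}}

```text
time: 8.58
ee_pos: [0.4643, 0.3029, 0.2395]
tcp_rot: [1.509, 2.753, 0.004]
force: [-0.7, -0.0, -3.5]
gripper_width: 0.0414
finger_force: 62.0
```

```bash
python3 - <<'E'
from h import *
w=cap('wrist','w4.png');s=arm.observe();print(s['force'],s['gripper_width'],s['ee_pos'])
print(delta([.598,.079,.24],np.radians(126.5)))
cv2.imwrite('pics/w4b.png',cv2.resize(w['img'][50:370,130:430,::-1],None,fx=1.8,fy=1.8,interpolation=cv2.INTER_CUBIC))
E
```

```text
[-0.1413  0.3111 -3.0495] 0.04080340016211393 [0.4633 0.3023 0.2377]
(array([-26.069 ,  -0.6629,  -0.2163]), array([-0.0138,  0.0265, -3.9323]))
```

View pics/w4b.png

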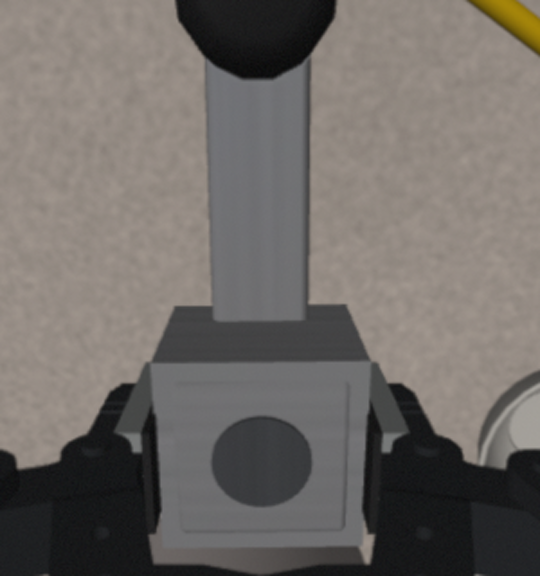

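Held level: hub face centre at crop (262,461) → pixel (275.6,306), arm straight along the image's vertical.

```bash
python3 - <<'E'
from h import *
w=cap('wrist');s=arm.observe();r=R.from_rotvec(s['tcp_rot']);p=s['ee_pos']
for x,y in((262,461),(262,362),(262,547),(153,362),(371,362)):
    print(r.inv().apply(onz(w,130+x/1.8,50+y/1.8,p[2]+.0312)-p))
print(p)
E
```

```text
[-0.0021 -0.0001 -0.0312]
[ 0.0199 -0.0001 -0.0312]
[-0.0233 -0.0001 -0.0312]
[ 0.0198 -0.0214 -0.0312]
[ 0.0199  0.0211 -0.0313]
[0.4627 0.3018 0.2366]
```

```bash
python3 - <<'E'
from h import *
print(delta([.5972,.0801,.225],np.radians(126.3)))
E
```

```text
(array([-25.9288,  -0.594 ,   1.1795]), array([-0.1483,  0.0238, -3.7349]))
```

Request:
{"api": "jog_arm", "payload": {"deltas": [[-3,0,0,0,0,-1,0.3],[-6,-0.2,0,0,0,-2,0.3],[-9,-0.3,0,0,0,-3,0.3],[-12,-0.4,0,0,0,-3.7,0.3],[-15,-0.5,0,0,0,-3.7,0.3],[-18,-0.6,0,0,0,-3.7,0.3],[-21,-0.6,0,0,0,-3.7,0.3],[-24,-0.6,0.5,0,0,-3.7,0.3],[-25.9,-0.6,1,0,0,-3.7,0.3],[-25.9,-0.6,1,0,0,-3.7,0.3],[-25.9,-0.6,1,0,0,-3.7,0.3],[-25.9,-0.6,1,0,0,-3.7,0.3],[-25.9,-0.6,1,0,0,-3.7,0.3]]}}

```text
time: 9.77
ee_pos: [0.5969, 0.0816, 0.2272]
tcp_rot: [-1.418, -2.802, 0.002]
force: [0.0, -0.0, -1.6]
gripper_width: 0.0412
finger_force: 61.7
```

```bash
python3 - <<'E'
from h import *
import time
print(arm.observe()['ee_pos'],delta([.5972,.0801,.167],np.radians(126.3)),arm.observe()['joint_positions'])
c=cap('scene');s=cap('side')
print(arm.observe()['ee_pos'],delta([.5972,.0801,.167],np.radians(126.3)))
E
```

```text
[0.5969 0.0816 0.2272] (array([-0.1487, -0.0504,  6.0168]), array([-0.114 , -0.0478,  0.0234])) [ 0.136   0.3975  0.0545  1.23   -0.0002  1.0729]
[0.5973 0.0818 0.2278] (array([-0.1333, -0.0995,  6.0818]), array([-0.0472, -0.0012,  0.0453]))
```

Request:
{"api": "jog_arm", "payload": {"deltas": [[-0.1,-0.05,1.5,0,0,0,0.3],[-0.1,-0.05,3,0,0,0,0.3],[-0.1,-0.05,3.5,0,0,0,0.3],[-0.1,-0.05,4,0,0,0,0.3],[-0.1,-0.05,4.3,0,0,0,0.3],[-0.1,-0.05,4.6,0,0,0,0.3],[-0.1,-0.05,4.6,0,0,0,0.3]]}}

```text
time: 10.45
ee_pos: [0.598, 0.0799, 0.1818]
tcp_rot: [1.42, 2.802, -0.001]
force: [-0.5, 0.1, -2.4]
gripper_width: 0.0412
finger_force: 61.8
```

Request:
{"api": "jog_arm", "payload": {"deltas": [[0,0,0.4,0,0,0,0.3],[0,0,0.8,0,0,0,0.3],[0,0,1.1,0,0,0,0.3],[0,0,1.4,0,0,0,0.3],[0,0,1.6,0,0,0,0.3],[0,0,1.7,0,0,0,0.3],[0,0,1.7,0,0,0,0.3]]}}

```text
time: 11.03
ee_pos: [0.5982, 0.0797, 0.1667]
tcp_rot: [1.419, 2.801, 0.001]
force: [-2.8, -0.4, 7.5]
gripper_width: 0.0414
finger_force: 62.9
```

Request:
{"api": "jog_arm", "payload": {"deltas": [[0,0,-0.1,0,0,0,1],[0,0,-0.1,0,0,0,1],[0,0,-0.1,0,0,0,1],[0,0,-0.1,0,0,0,1],[0,0,-0.1,0,0,0,1],[0,0,-0.1,0,0,0,1],[0,0,-2,0,0,0,1],[0,0,-4.5,0,0,0,1],[0,0,-7.5,0,0,0,1],[2,0,-7.5,0,0,0,1],[5,0,-7.5,0,0,0,1],[8.3,0,-7.5,0,0,0,0.8],[8.3,0,-7.5,0,0,0,0.8],[8.3,0,-7.5,0,0,0,0.8]]}}

```text
time: 12.2
ee_pos: [0.5481, 0.1477, 0.2401]
tcp_rot: [1.416, 2.804, -0.001]
force: [0.4, -0.1, 0.0]
gripper_width: 0.0681
finger_force: 0.0
```

```bash
python3 - <<'E'
from h import *
w=cap('wrist','w5.png');s=cap('side','sd5.png');print(arm.observe()['ee_pos'],arm.observe()['tcp_rot'],delta([.548,.147,.181],np.radians(126.3)))
print(proj(w,[.5485,.147,.215]),proj(w,[.5985,.0785,.198]))
a=cv2.resize(w['img'][:,:,::-1],(520,390));b=cv2.resize(s['img'][180:260,195:275,::-1],(280,280),interpolation=cv2.INTER_CUBIC)
o=np.zeros((390,800,3),np.uint8);o[:,:520]=a;o[:280,520:]=b;cv2.imwrite('pics/o5.png',o)
E
```

```text
[0.5493 0.1465 0.2399] [ 1.4192  2.8019 -0.0011] (array([ 0.1204, -0.0718,  5.89  ]), array([-0.018 ,  0.0565, -0.0271]))
[276.7562 246.8055] [275.6569 360.2517]
```

View pics/o5.png

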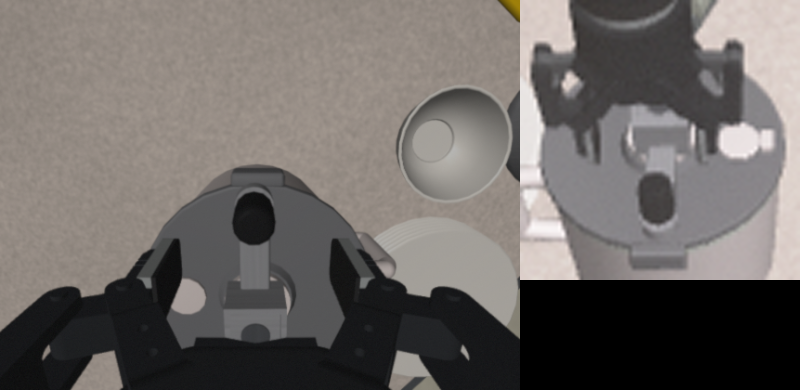

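Crank sits on the shaft: hub top at (277,361) as predicted, knob top near (273.5,242), between the fingers. Descend and grip the knob.

Request:
{"api": "jog_arm", "payload": {"deltas": [[0,0,2,0,0,0,0.7],[0,0,4,0,0,0,0.7],[0,0,5,0,0,0,0.7],[0,0,5.8,0,0,0,0.7],[0,0,5.8,0,0,0,0.7],[0,0,5.8,0,0,0,0.1],[0,0,5.8,0,0,0,0.1],[0,0,5.8,0,0,0,0.1],[0,0,5.8,0,0,0,0.1],[0,0,5.8,0,0,0,0.1],[0,0,5.8,0,0,0,0.1],[0,0,5.8,0,0,0,0.1],[0,0,5.8,0,0,0,0.1]]}}

```text
time: 13.38
ee_pos: [0.5494, 0.1468, 0.1825]
tcp_rot: [1.419, 2.801, 0.001]
force: [0.2, 0.3, 2.9]
gripper_width: 0.0232
finger_force: 58.7
```

```bash
python3 - <<'E'
from h import *
s=arm.observe();p=s['ee_pos'];r=R.from_rotvec(s['tcp_rot']);print(p,s['force'],s['gripper_width'],s['ft_torque'])
C=np.array([.5985,.0785]);d=p[:2]-C;a0=np.arctan2(d[1],d[0]);print(np.linalg.norm(d),np.degrees(a0))
# rel. to perfect start on the circle, per 15 deg clockwise
yaw=np.degrees(np.arctan2(*r.as_matrix()[:2,0][::-1]));print(yaw)
P=lambda t:C+.085*np.array([np.cos(t),np.sin(t)])
for k in range(25):
    t=np.radians(126.3-15*k);v=np.append(P(t)-P(np.radians(126.3)),0);print(k*15,(r.inv().apply(v)*100)[:2].round(2))
E
```

```text
[0.5494 0.1468 0.1825] [0.2114 0.2663 2.949 ] 0.023232339992150696 [-0.0226 -0.1572 -0.0032]
0.08412228288503608 125.69115229409329
126.26577432716353
0 [0. 0.]
15 [-0.29  2.2 ]
30 [-1.14  4.25]
45 [-2.49  6.01]
60 [-4.25  7.36]
75 [-6.3   8.21]
90 [-8.49  8.51]
105 [-10.7    8.22]
120 [-12.75   7.37]
135 [-14.51   6.02]
150 [-15.86   4.26]
165 [-16.71   2.21]
180 [-17.     0.01]
195 [-16.71  -2.19]
210 [-15.86  -4.24]
225 [-14.51  -6.  ]
240 [-12.75  -7.35]
255 [-10.7  -8.2]
270 [-8.51 -8.49]
285 [-6.3  -8.21]
300 [-4.25 -7.36]
315 [-2.49 -6.01]
330 [-1.14 -4.25]
345 [-0.29 -2.2 ]
360 [0. 0.]
```

Request:
{"api": "jog_arm", "payload": {"deltas": [[-0.07,1.1,0,0,0,0,0.1],[-0.29,2.2,0,0,0,0,0.1],[-0.65,3.25,0,0,0,0,0.1],[-1.14,4.25,0,0,0,0,0.1],[-1.76,5.17,0,0,0,0,0.1],[-2.49,6.01,0,0,0,0,0.1],[-3.33,6.74,0,0,0,0,0.1],[-4.25,7.36,0,0,0,0,0.1],[-5.25,7.85,0,0,0,0,0.1],[-6.3,8.21,0,0,0,0,0.1],[-7.39,8.43,0,0,0,0,0.1],[-8.5,8.5,0,0,0,0,0.1]]}}

```text
time: 14.38
ee_pos: [0.6685, 0.13, 0.1827]
tcp_rot: [-1.418, -2.803, -0.005]
force: [-0.2, 2.9, 4.9]
gripper_width: 0.0235
finger_force: 59.2
```

```bash
python3 - <<'E'
from h import *
s=arm.observe();p=s['ee_pos'];print(p,s['force'],s['gripper_width'],s['ft_torque'],s['joint_positions'])
d=p[:2]-[.5985,.0785];print(np.linalg.norm(d),np.degrees(np.arctan2(d[1],d[0])))
E
```

```text
[0.6685 0.13   0.1827] [-0.2077  2.8756  4.9229] 0.023506520108543653 [ 0.5326  0.3479 -0.037 ] [0.1909 0.552  0.1976 1.2148 0.0025 1.1275]
0.08691246155173657 36.343297138950675
```

Request:
{"api": "jog_arm", "payload": {"deltas": [[-2.2,-0.29,0,0,0,0,0.1],[-4.25,-1.14,0,0,0,0,0.1],[-6.01,-2.49,0,0,0,0,0.1],[-7.36,-4.25,0,0,0,0,0.1],[-8.21,-6.3,0,0,0,0,0.1],[-8.5,-8.5,0,0,0,0,0.1],[-8.21,-10.7,0,0,0,0,0.1],[-7.36,-12.75,0,0,0,0,0.1],[-6.01,-14.51,0,0,0,0,0.1],[-4.25,-15.86,0,0,0,0,0.1],[-2.2,-16.71,0,0,0,0,0.1],[0,-17,0,0,0,0,0.1],[2.2,-16.71,0,0,0,0,0.1],[4.25,-15.86,0,0,0,0,0.1],[6.01,-14.51,0,0,0,0,0.1],[7.36,-12.75,0,0,0,0,0.1],[8.21,-10.7,0,0,0,0,0.1],[8.5,-8.5,0,0,0,0,0.1],[8.5,-8.5,0,0,0,0,0.1]]}}

```text
time: 15.97
ee_pos: [0.5519, 0.1488, 0.1823]
tcp_rot: [1.415, 2.801, 0.002]
force: [2.0, 0.1, 3.8]
gripper_width: 0.0231
finger_force: 60.2
```

```bash
python3 - <<'E'
from h import *
s=arm.observe();p=s['ee_pos'];print(p,s['force'],s['gripper_width'],s['ft_torque'],s['joint_positions'])
d=p[:2]-[.5985,.0785];print(np.linalg.norm(d),np.degrees(np.arctan2(d[1],d[0])))
E
```

```text
[0.5519 0.1488 0.1823] [1.9541 0.1174 3.7517] 0.023115457126723065 [ 0.0148 -0.4575 -0.0098] [ 0.2639  0.3606 -0.1218  1.085  -0.001   1.1997]
0.08432132552324069 123.5484231670179
```

Request:
{"api": "jog_arm", "payload": {"deltas": [[-0.29,2.2,0,0,0,0,0.1],[-1.14,4.25,0,0,0,0,0.1],[-2.49,6.01,0,0,0,0,0.1],[-4.25,7.36,0,0,0,0,0.1],[-6.3,8.21,0,0,0,0,0.1],[-8.5,8.5,0,0,0,0,0.1],[-10.7,8.21,0,0,0,0,0.1],[-12.75,7.36,0,0,0,0,0.1],[-14.51,6.01,0,0,0,0,0.1],[-15.86,4.25,0,0,0,0,0.1],[-16.71,2.2,0,0,0,0,0.1],[-17,0,0,0,0,0,0.1],[-16.71,-2.2,0,0,0,0,0.1],[-15.86,-4.25,0,0,0,0,0.1],[-14.51,-6.01,0,0,0,0,0.1],[-12.75,-7.36,0,0,0,0,0.1],[-10.7,-8.21,0,0,0,0,0.1],[-8.5,-8.5,0,0,0,0,0.1]]}}

```text
time: 17.47
ee_pos: [0.532, 0.028, 0.183]
tcp_rot: [1.42, 2.797, 0.007]
force: [9.3, 4.3, -1.1]
gripper_width: 0.0233
finger_force: 60.2
```

Request:
{"api": "jog_arm", "payload": {"deltas": [[2.2,0.29,0,0,0,0,0.1],[4.25,1.14,0,0,0,0,0.1],[6.01,2.49,0,0,0,0,0.1],[7.36,4.25,0,0,0,0,0.1],[8.21,6.3,0,0,0,0,0.1],[8.5,8.5,0,0,0,0,0.1],[8.21,10.7,0,0,0,0,0.1],[7.36,12.75,0,0,0,0,0.1],[6.01,14.51,0,0,0,0,0.1],[6.01,14.51,0,0,0,0,0.1],[6.01,14.51,0,0,0,0,0.1]]}}

```text
time: 18.38
ee_pos: [0.614, 0.1628, 0.1827]
tcp_rot: [1.419, 2.801, 0.004]
force: [1.8, 2.1, 4.4]
gripper_width: 0.0235
finger_force: 60.7
```

```bash
python3 - <<'E'
from h import *
s=arm.observe();p=s['ee_pos'];print(p,s['force'],s['gripper_width'],s['ft_torque'],s['joint_positions'])
d=p[:2]-[.5985,.0785];print(np.linalg.norm(d),np.degrees(np.arctan2(d[1],d[0])))
E
```

```text
[0.614  0.1628 0.1827] [1.8285 2.1037 4.3524] 0.02349517574998027 [ 0.3404 -0.2867 -0.0562] [0.2586 0.469  0.0538 1.1526 0.0011 1.1967]
0.08571891961052858 79.5992409696282
```

Request:
{"api": "jog_arm", "payload": {"deltas": [[0,0,0,0,0,0,0.65],[0,0,0,0,0,0,0.65],[0,0,0,0,0,0,0.65],[0,0,0,0,0,0,0.65],[0,0,0,0,0,0,0.65],[0,0,0,0,0,0,0.65],[0,0,-1,0,0,0,0.65],[0,0,-2.5,0,0,0,0.65],[0,0,-5,0,0,0,0.65],[0,0,-8,0,0,0,0.65],[0,0,-12,0,0,0,0.65],[8,0,-14,0,0,0,0.65],[8,0,-14,0,0,0,0.65],[8,0,-14,0,0,0,0.65],[8,0,-14,0,0,0,0.65]]}}

```text
time: 19.63
ee_pos: [0.5643, 0.2284, 0.3239]
tcp_rot: [1.414, 2.803, 0.003]
force: [0.2, -1.4, -0.3]
gripper_width: 0.0554
finger_force: 0.0
```

```bash
python3 - <<'E'
from h import *
w=cap('wrist','w6.png');s=cap('side');c=cap('scene');print(arm.observe()['force'],arm.observe()['ee_pos'])
k=np.array([.5985,.0785,.215])+.085*np.array([np.cos(1.386),np.sin(1.386),0])
for q in(w,s,c): print(proj(q,[.5985,.0785,.198]),proj(q,k))
a=cv2.resize(w['img'][:,:,::-1],(480,360));b=cv2.resize(s['img'][180:260,195:275,::-1],(300,300),interpolation=cv2.INTER_CUBIC)
o=np.zeros((360,780,3),np.uint8);o[:,:480]=a;o[:300,480:]=b;cv2.imwrite('pics/o6.png',o)
E
```

```text
[-0.0224 -0.5281 -0.3317] [0.565  0.2261 0.3216]
[208.3231 347.3897] [276.6852 301.6307]
[234.9646 208.5882] [208.7673 222.7757]
[319.1887 235.5835] [345.8046 249.4304]
```

View pics/o6.png

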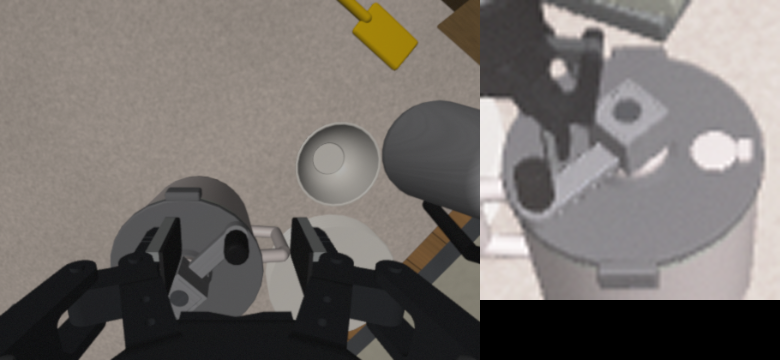

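Hub top at side pixel (234.5,208.8), predicted (235,208.6) for fully home; knob as expected, gripper clear.

```bash
python3 -c "
from h import *
print(workorder.sign_off())"
```

```text
the job is handed in; nothing more can be done
None
```

The crank is fully down on the shaft with its knob up. I wound it clockwise about 765° by hand position, which is over two full turns even after the socket's play. The gripper is clear, nothing else on the table was touched, and I handed the job in at about 20 s; the hand-in returned no verdict.

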